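Press a tub lid home in the lidding jig

TASK

Put the lid on the tub that waits in the sprung lidding jig: take the hand press from its blue tray by its handle, set its flat foot on the middle of the lid and push squarely down until the jig's plate bottoms out level; hold it firmly against its stop with about 20 N for a good second, and never push with 30 N or more. Then let the jig rise, stand the press back in its tray and let go. Keep the fingers themselves off the lid, and leave the packed tubs, the lid stack and the bottle where they are.

Things in the scene. Friction and masses are not known exactly. Their poses are not given: they have to be found in the camera images.
- press: hand press, loose, about 0.3 kg, round: a white flat foot disc 84 mm across, 12 mm thick, and an upright black round handle 26 mm across, from the foot up to a rounded steel top 90 mm above the underside. Origin: centre of its flat underside; z points up the handle. It starts upright in the tray.
- press_grip (a point): point on the axis of the press's handle, 66 mm above its underside, a good height to grip at
- tray: blue square parking tray of the press, fixed, 130 mm square outside, 120 mm inside, 5 mm floor, rim top 12 mm above the table. Origin: centre of its underside, on the table.
- jig: lidding jig, fixed: grey base 200 mm square, 12 mm thick, four thin corner posts to 64 mm, and a 196 mm square aluminium plate on springs. A square nest on the plate holds a clear tub (118 mm square, red tomatoes) with a clear lid 130 mm square; a green rim 8 mm wide, 3 mm high borders its flat panel. Origin: centre of the base's underside, on the table; z up; tub and lid are centred over it.
- jig_plate (a joint): travel of the jig's sprung plate, m: 0 up, 0.012 bottomed out; it rises by itself when let go. Pressed through the lid, it pushes back with about 3 N at the top, 0.8 N more per mm, about 13 N at the bottom; then a hard stop and the force climbs steeply. It must be within 0.8 mm of the stop: 18 to 24 N holds it there surely; 30 N or more cracks the tub.
- lid (a joint): how far the lid is pushed onto the tub, m: 0 to 0.001 loose at the start, 0.004 fully on; it slides at about 6 N and stays where pushed. Tubs differ in height, and no reading tells it: with jig up and lid loose, the lid's flat panel, 114 mm square, where the press's foot lands, is 94 to 111 mm above the table.
- plate_centre (a point): centre of the upper face of the jig's sprung plate, inside the nest under the tub, 38 mm above the table with the jig up; its z axis is the plate's normal, upright when the plate is level. Pushing off the middle, or with the press tilted, rocks it (soft springs, about 4 N m per rad).
- packed_a: bystander: packed lidded tub, 130 mm square, 56 mm high, orange and red tomatoes; origin under its centre
- packed_b: bystander: packed lidded tub, 130 mm square, 56 mm high, green and yellow tomatoes; origin under its centre
- lid_stack: bystander: stack of green lids, 130 mm square, 34 mm high; origin under its centre
- spray: bystander: blue bottle, 60 mm across, 170 mm high; origin under its centre
Things that resemble listed ones, but are neither listed nor needed, are in the scene too. Of the things shaped like the press, the white one is meant.

How it is judged:
By the outcome, as a careful person would: the job done as asked, in the order asked, and still so for the second after the job is handed in, with the robot touching nothing.
It also fails if it takes over 72 s, if anything falls off the work surface, if the arm or the gripper's body presses on something with over 40 N, if the wrist force passes 120 N, or if a joint passes its speed limit or range.

ROBOT

A 7-joint arm with a two-finger parallel gripper is mounted at the origin on the work surface. World frame = base frame: x ahead of the robot, y to its left, z up, the work surface at z = 0. Lengths are in m, angles in rad, forces in N, time in s.
With the tool pointing down it reaches from about 0.35 to 0.9 m from the base axis. Payload 8.1 kg.
Tool frame: the origin (TCP) lies midway between the tips of the shut fingers; the grasp point (between the pads) lies arm.grasp_offset behind it (arm.grasp_offset is the distance from the TCP to the grasp point, in m); z points along the fingers, y is the line along which they close (so a half turn about z gives the same grasp; the last joint's range is limited). The gripper opens to 92 mm and grips with 3 to 60 N. Pads are 19 mm wide; open, the fingers measure 130 mm over their backs; the gripper's body (75 mm by 190 mm) begins 47 mm behind the grasp point.
Start: joints at [-0.103, 0.434, 0.025, 1.573, -0.012, 1.134, -0.075], TCP at [0.625, -0, 0.227] pointing down, gripper open.
Joint ranges: [-2.62, 2.62], [-0.44, 2.09], [-1.27, 1.32], [0.08, 2.57], [-1.32, 4.46], [0.12, 2], [-2.74, 2.74]. Speed limits (rad/s): [2.22, 2.22, 3.01, 3.01, 3.14, 3.14, 3.14].

INTERFACE

Orientations are given as a rotation vector (axis times angle).
In Python, from cell import observe, imaging, arm gives the robot as it stands.
- The arm moves only by the tool apply_moves, never from a script. Its argument "commands" is a list of rows, each a list of 5 numbers: the opening in per cent of the stroke, from 0 (shut) to 100 (fully open), then the shift along the world's x, y, z in units of 0.06 m (1.0 is 0.06 m), then the turn about the world's z in units of 0.5 rad (1.0 is 0.5 rad). A call has 1 to 12 rows; each row shifts and turns the commanded pose from where the row before left it; what a row does not reach is not made up. A row lasts 1/8 s, in which the tool goes at most 62.5 mm and 10.7 degrees, less where a joint would pass 70% of its speed; a pose out of reach is approached as far as the arm can. A call with a number of a shift or a turn outside -1 to 1 is refused whole. A call with a gripper value outside its range is refused whole. The fingers move at their own pace and stop on an object; "newtons" is the grip in N (left out, the last holds). Time passes only in rows, so rows that do not move let the fingers close. It gives the time, the measured TCP pose, the force, the opening and the grip force at its end, in the units of the state.
- observe(): the state, without advancing time (a new reading comes with each control period).
- imaging.get_image(name): name is "scene" or "side" or "wrist"; returns (picture, depth): 384x512x3 uint8, red, green, blue; 384x512 float32, m along the optical axis (not along the pixel's ray), 0 where there is no reading.
- imaging.camera_params(name): a dict with "camera_matrix" (3x3 intrinsics, pixels), "origin" and "rotation" of the camera in the world; the wrist camera has in their place "tool_from_camera" (4x4, takes a point from camera to tool coordinates, whose origin is the TCP and whose axes are the flange's). Camera axes: x right, y up, looking along -z (the intrinsics and any distortion apply to the point x, -y, -z); pixel columns grow to the right and rows downward; lengths in m; the calibration is good to about 2 mm. A picture is of the moment at which its call begins: read the wrist's pose just before it. camera_params takes no time and is no camera call.
- arm.sign_off(): hands the job in; it is judged then, once.
The state is a dict: "clock": time; "joints": joint angles; "dq": joint speeds; "joint_efforts": joint torques, N m; "position": TCP position; "ee_rot": TCP orientation; "force": force on the tool from outside, world axes, zero at the start; "ft_torque": the same for the moment, N m; "width": opening from 0.0 (shut) to 1.0 (fully open); "gripper_force": force on a finger pad.
Only numpy, scipy, OpenCV 4.12 (cv2) and the standard library are available. Lean on these libraries where they do the work, as an engineer would, in place of code of your own. Each camera call takes 0.05 s, during which the arm holds its last target. There are 200 camera calls.

## Working session

There is one attempt and no reset: what is moved stays moved. The work goes in short steps, Python scripts to look and compute and a tool call to move; the robot and the scene stay as the last step left them, time stands still between calls to the robot, and variables do not carry over. Pictures are saved under pics/ and viewed, at most 10 in all, crops included, and the job is handed in when it is done.

Besides the shell and the picture viewer there is one more tool, called after ">>>" as name([rows], argument=value, ...), one row to a line, values as JSON. apply_moves: Moves the arm, as the interface text tells. Its arguments: {"type":"object","properties":{"commands":{"type":"array"},"newtons":{"type":"number"}},"required":["commands"]}

```bash
mkdir -p pics; cat > h.py <<'E'
import numpy as np, cv2
from cell import observe, imaging, arm
from scipy.spatial.transform import Rotation as R
def grab(n):
    s=observe(); im,d=imaging.get_image(n); p=imaging.camera_params(n); K=np.array(p["camera_matrix"])
    if "origin" in p: T=np.eye(4);T[:3,:3]=np.array(p["rotation"]);T[:3,3]=p["origin"]
    else:
        A=np.eye(4);A[:3,:3]=R.from_rotvec(s["ee_rot"]).as_matrix();A[:3,3]=s["position"];T=A@np.array(p["tool_from_camera"])
    return im,d,K,T
def cloud(d,K,T):
    v,u=np.mgrid[:d.shape[0],:d.shape[1]]
    P=np.stack([(u-K[0,2])/K[0,0]*d,-(v-K[1,2])/K[1,1]*d,-d],-1)
    return P@T[:3,:3].T+T[:3,3]
def onplane(u,v,z,K,T):
    r=T[:3,:3]@np.array([(u-K[0,2])/K[0,0],-(v-K[1,2])/K[1,1],-1]);o=T[:3,3]
    return o+r*(z-o[2])/r[2]
E
python3 - <<'E'
from h import *
print(observe(),arm.grasp_offset,imaging.camera_params("scene"))
ims=[]
for n in("scene","side","wrist"):
    im,d,K,T=grab(n); cv2.imwrite(f"pics/{n}0.png",im[...,::-1]); np.savez(f"{n}0.npz",im=im,d=d,K=K,T=T); print(n,(d>0).mean(),T[:3,3])
E
```

```text
{'clock': 0.0, 'joints': array([-0.10258959,  0.43518798,  0.02499406,  1.57412447, -0.01157105,
        1.13400457, -0.07508763]), 'dq': array([-0.00176976,  0.00193028,  0.00066466,  0.00250385,  0.00058617,
        0.00020114,  0.00064745]), 'joint_efforts': array([ 3.89017032e-04, -6.67853522e+01,  9.84863900e-01, -3.14464223e+01,
       -6.05165795e-02,  4.27553023e-02,  1.12382318e-04]), 'position': array([ 6.24472743e-01, -8.73120774e-05,  2.25956392e-01]), 'ee_rot': array([-2.22082801e+00, -2.22066145e+00,  1.94036867e-03]), 'force': array([0.76724567, 0.25035464, 0.7944046 ]), 'ft_torque': array([ 0.00216128,  0.02227447, -0.02198785]), 'gripper_force': 0.0, 'width': 0.9995687043479069} 0.0188 {'camera_matrix': array([[389.56332359,   0.        , 249.21894897],
       [  0.        , 389.56332359, 194.82841608],
       [  0.        ,   0.        ,   1.        ]]), 'origin': array([ 1.21892558, -0.28811532,  0.8226965 ]), 'rotation': array([0.69476376, 0.37509729, 0.88820225])}
scene 0.9960072835286459 [ 1.21892558 -0.28811532  0.8226965 ]
side 0.9963582356770834 [0.22120398 0.69656353 0.64993312]
wrist 0.996002197265625 [0.62453111 0.07945938 0.38499182]
```

View pics/scene0.png

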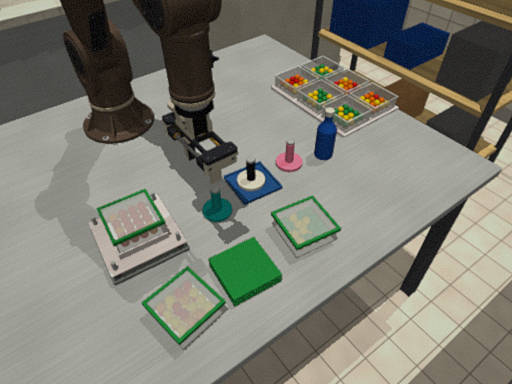

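View pics/side0.png

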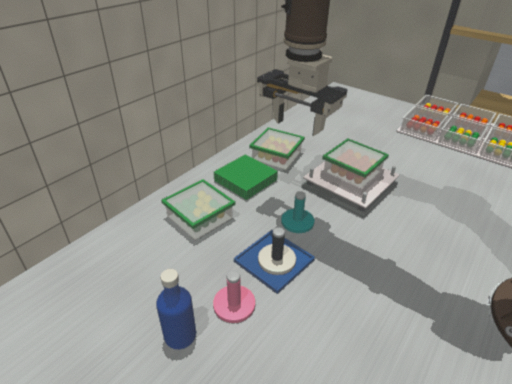

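The scene view shows the white press in the blue tray at about (251,178), the jig with its green lid rim at (132,217), the teal decoy at (217,205), the pink decoy at (289,157) and the bottle at (326,137). The side view shows the press at (278,255) and the jig lid at (355,157). The fixed cameras give their rotation as a rotation vector, so I'll fix my helper.

```bash
sed -i 's/T\[:3,:3\]=np.array(p\["rotation"\])/T[:3,:3]=R.from_rotvec(p["rotation"]).as_matrix()/' h.py
python3 - <<'E'
from h import *
for n in("scene","side"):
    f=np.load(n+"0.npz"); im,d,K,T=f["im"],f["d"],f["K"],f["T"].copy()
    T[:3,:3]=R.from_rotvec(imaging.camera_params(n)["rotation"]).as_matrix()
    C=cloud(d,K,T); hsv=cv2.cvtColor(im,cv2.COLOR_RGB2HSV); H,S,V=[hsv[...,i].astype(int) for i in range(3)]
    onp=(abs(C[...,0]-.6)<.4)&(abs(C[...,1])<.5)
    # tray: blue blobs
    for nm,m,z in(("blue",(abs(H-110)<14)&(S>130),.012),("green",(abs(H-65)<15)&(S>120),None),("steel/white",(S<70)&(V>170)&(C[...,2]<.04)&(C[...,2]>.01),.017),("black",(V<60)&(C[...,2]>.02)&(C[...,2]<.1),None)):
        m=(m&onp).astype(np.uint8)
        k,L,st,ce=cv2.connectedComponentsWithStats(m)
        for i in range(1,k):
            if st[i,4]<80: continue
            P=C[L==i]; zz=z if z else np.median(P[:,2])
            pt=np.argwhere(L==i)[:,::-1]
            W=np.array([onplane(u,v,zz,K,T)[:2] for u,v in pt])*1000
            r=cv2.minAreaRect(W.astype(np.float32))
            print(n,nm,st[i,4],ce[i].round(),"z",np.percentile(P[:,2],[5,50,95]).round(3),"rect",np.round(r[0]),np.round(r[1]),round(r[2],1))
E
```

```text
scene blue 658 [325. 139.] z [0.015 0.081 0.135] rect [521. 513.] [ 60. 228.] 40.4
scene blue 788 [254. 185.] z [0.004 0.007 0.014] rect [545. 193.] [130. 134.] 84.1
scene green 475 [132. 220.] z [0.099 0.107 0.109] rect [ 539. -169.] [128. 136.] 85.6
scene green 476 [305. 225.] z [0.05  0.057 0.06 ] rect [778. 189.] [131. 133.] 81.0
scene green 2852 [244. 270.] z [0.015 0.035 0.038] rect [790. -10.] [133. 142.] 84.5
scene green 708 [184. 307.] z [0.052 0.057 0.059] rect [ 792. -172.] [132. 129.] 9.8
scene steel/white 300 [251. 180.] z [0.016 0.018 0.021] rect [537. 194.] [78. 77.] 52.8
scene steel/white 1210 [136. 244.] z [0.037 0.039 0.04 ] rect [ 515. -166.] [200. 200.] 85.6
scene black 133 [251. 171.] z [0.025 0.056 0.085] rect [544. 191.] [24. 77.] 54.2
side blue 1010 [272. 264.] z [0.004 0.006 0.013] rect [535. 197.] [127. 120.] 84.0
side blue 634 [172. 306.] z [0.085 0.115 0.128] rect [624. 431.] [63. 87.] 23.6
side green 1177 [245. 173.] z [0.033 0.035 0.037] rect [778.   3.] [136. 131.] 85.5
side green 262 [197. 205.] z [0.054 0.057 0.058] rect [771. 194.] [128. 128.] 81.2
side steel/white 685 [353. 186.] z [0.037 0.039 0.04 ] rect [ 543. -199.] [203. 202.] 85.7
side steel/white 558 [276. 259.] z [0.015 0.017 0.02 ] rect [531. 197.] [80. 77.] 36.9
side black 202 [277. 248.] z [0.025 0.057 0.082] rect [526. 204.] [22. 64.] 34.0
```

>>> apply_moves([
  [100, -0.375, 0.8, 0, 0],
  [100, -0.375, 0.8, 0, 0],
  [100, -0.375, 0.8, 0, 0],
  [100, -0.375, 0.85, 0, 0],
  [100, 0, 0, 0, 0],
  [100, 0, 0, 0, 0],
], newtons=25)

```text
clock: 0.9
position: [0.535, 0.1946, 0.2266]
ee_rot: [2.221, 2.221, -0.001]
force: [-0.0, -0.5, 0.6]
width: 1.0
gripper_force: 0.0
```

```bash
cat > lookp.py <<'E'
from h import *
im,d,K,T=grab("wrist"); s=observe(); C=cloud(d,K,T)
cv2.imwrite("pics/w1.png",im[...,::-1])
hsv=cv2.cvtColor(im,cv2.COLOR_RGB2HSV); H,S,V=[hsv[...,i].astype(int) for i in range(3)]
Z=C[...,2]
for nm,m in(("white",(S<70)&(V>150)&(Z<.03)&(Z>.01)),("blackhandle",(V<70)&(S<120)&(Z>.03)&(Z<.1)),("top",(Z>.075)&(Z<.1)),("teal/pink",(S>100)&(Z>.07)&(Z<.12)),("tray",(abs(H-110)<14)&(S>120)&(Z<.03))):
    k,L,st,ce=cv2.connectedComponentsWithStats(m.astype(np.uint8))
    for i in range(1,k):
        if st[i,4]<150: continue
        P=C[L==i]; r=cv2.minAreaRect((P[:,:2]*1000).astype(np.float32))
        print(nm,st[i,4],ce[i].round(),"z",np.percentile(P[:,2],[5,50,95]).round(4),"med",np.median(P[:,:2],0).round(4),"rect",np.round(r[0],1),np.round(r[1]),round(r[2],1))
print(s["position"],s["ee_rot"],s["force"])
E
python3 lookp.py
```

```text
white 194 [254. 140.] z [0.0157 0.0178 0.0192] med [0.5371 0.2298] rect [536.5 229.8] [13. 25.] 89.3
white 1032 [251. 174.] z [0.0163 0.018  0.0194] med [0.5252 0.1845] rect [534.4 180.4] [83. 51.] 0.1
blackhandle 168 [252. 165.] z [0.0353 0.0682 0.0912] med [0.5345 0.2064] rect [533.5 204.5] [23.  7.] 5.5
top 668 [254.  34.] z [0.0808 0.0906 0.0921] med [0.5364 0.3398] rect [535.8 341.3] [25. 26.] 1.2
top 470 [252. 178.] z [0.0818 0.0955 0.097 ] med [0.5345 0.198 ] rect [534.5 195.9] [25. 24.] 1.4
top 200 [279. 289.] z [0.0896 0.091  0.0924] med [0.5688 0.0515] rect [569.1  50.6] [18. 25.] 89.4
tray 5217 [259. 158.] z [0.0051 0.0065 0.0135] med [0.5521 0.2116] rect [540.5 197. ] [128. 128.] 84.1
[0.53542298 0.19376807 0.22659046] [ 2.22251717e+00  2.21947984e+00 -8.84992026e-04] [-0.02858753 -0.4406534  -1.08154971]
```

View pics/w1.png

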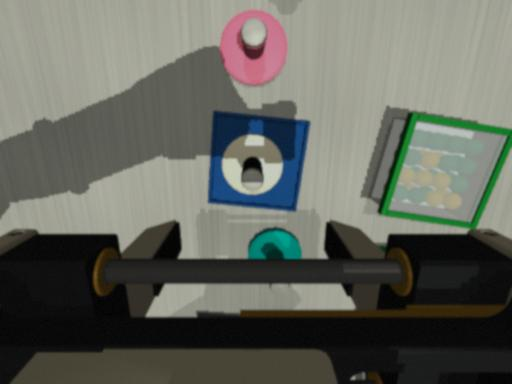

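The wrist view shows the white foot centred near (252,165) inside the blue tray, with the teal decoy 145 mm off at (275,245) and the pink one at (254,45). The press is at (0.5345, 0.1957) by both the foot and the handle top, and the measured sizes agree with those given. I'll descend to the grip height.

>>> apply_moves([
  [100, -0.01, 0.025, -0.6, 0],
  [100, 0, 0, -0.6, 0],
  [100, 0, 0, -0.6, 0],
  [100, 0, 0, -0.6, 0],
  [100, 0, 0, -0.5, 0],
  [100, 0, 0, 0, 0],
  [0, 0, 0, 0, 0],
  [0, 0, 0, 0, 0],
  [0, 0, 0, 0, 0],
  [0, 0, 0, 0, 0],
  [0, 0, 0, 0, 0],
  [0, 0, 0, 0, 0],
], newtons=40)

```text
clock: 2.45
position: [0.5344, 0.1965, 0.0528]
ee_rot: [2.221, 2.221, 0.0]
force: [0.0, 0.1, -0.0]
width: 0.398
gripper_force: 0.0
```

```bash
python3 -c "
from h import *
s=observe();print(s)"
```

```text
{'clock': 2.45, 'joints': array([-0.41308126,  0.54696469, -0.04622456,  1.88695377,  0.0369899 ,
        0.70843434, -0.4806833 ]), 'dq': array([ 0.00035647,  0.00234234,  0.00035969,  0.00041098, -0.00035572,
       -0.00035322, -0.0008715 ]), 'joint_efforts': array([ 5.97356368e-03, -6.63780999e+01, -3.16521130e-02, -2.26333290e+01,
       -4.69646871e-02, -2.29691650e-03,  1.50073924e-04]), 'position': array([0.5344047 , 0.1964969 , 0.05278407]), 'ee_rot': array([2.22143218e+00, 2.22138753e+00, 6.30726763e-05]), 'force': array([ 0.04922356,  0.07576951, -0.00073119]), 'ft_torque': array([-0.02263756, -0.04357236, -0.02705025]), 'gripper_force': 0.0, 'width': 0.3984468985292901}
```

>>> apply_moves([
  [0, 0, 0, 0, 0],
  [0, 0, 0, 0, 0],
  [0, 0, 0, 0, 0],
  [0, 0, 0, 0, 0],
  [0, 0, 0, 0, 0],
  [0, 0, 0, 0, 0],
])

```text
clock: 3.2
position: [0.5344, 0.1965, 0.0527]
ee_rot: [2.222, 2.221, 0.0]
force: [1.0, -0.5, -1.0]
width: 0.276
gripper_force: 40.0
```

>>> apply_moves([
  [0, 0, 0, 0.3, 0],
  [0, 0, 0, 0.6, 0],
  [0, 0, 0, 0.8, 0],
  [0, 0, 0, 0.8, 0],
  [0, 0, 0, 0.6, 0],
  [0, 0, -0.3, 0, 0],
  [0, 0, -0.6, 0, 0],
  [0, 0, -0.8, 0, 0],
  [0, 0, -0.8, 0, 0],
  [0, 0, -0.8, 0, 0],
  [0, 0, -0.8, 0, 0],
  [0, 0, -0.8, 0, 0],
])

```text
clock: 4.7
position: [0.5326, -0.1, 0.2368]
ee_rot: [-2.221, -2.219, 0.004]
force: [1.6, 0.5, -2.9]
width: 0.279
gripper_force: 40.0
```

>>> apply_moves([
  [0, 0, -0.8, 0, 0],
  [0, 0, -0.8, 0, 0],
  [0, 0, -0.6, 0, 0],
  [0, 0, -0.5, 0, 0],
  [0, 0, -0.3, 0, 0],
  [0, 0, 0, 0, 0],
  [0, 0, 0, 0, 0],
])

```text
clock: 5.58
position: [0.5344, -0.276, 0.2382]
ee_rot: [-2.219, -2.222, -0.001]
force: [0.7, 0.7, -3.7]
width: 0.279
gripper_force: 40.0
```

```bash
cat > lookj.py <<'E'
from h import *
import sys
im,d,K,T=grab("wrist"); s=observe(); C=cloud(d,K,T)
cv2.imwrite(f"pics/{sys.argv[1]}.png",im[...,::-1])
hsv=cv2.cvtColor(im,cv2.COLOR_RGB2HSV); H,S,V=[hsv[...,i].astype(int) for i in range(3)]
Z=C[...,2]
def rep(nm,m,mn=200):
    k,L,st,ce=cv2.connectedComponentsWithStats(m.astype(np.uint8))
    for i in range(1,k):
        if st[i,4]<mn: continue
        P=C[L==i]; r=cv2.minAreaRect((P[:,:2]*1000).astype(np.float32))
        print(nm,st[i,4],ce[i].round(),"z",np.percentile(P[:,2],[5,50,95]).round(4),"rect",np.round(r[0],1),np.round(r[1]),round(r[2],1))
rep("green",(abs(H-65)<15)&(S>110)&(Z>.09)); rep("plate",(Z>.033)&(Z<.044)&(S<80)); 
rep("panel",(Z>.09)&(Z<.115)&~((abs(H-65)<15)&(S>110)))
print(s["position"],s["ee_rot"],s["force"],s["ft_torque"],s["width"])
E
python3 lookj.py w2
```

```text
green 3698 [253.  64.] z [0.1057 0.1069 0.1082] rect [ 532.9 -169. ] [129. 129.] 85.2
plate 6427 [252. 103.] z [0.0378 0.0391 0.0404] rect [ 533.1 -170.7] [194. 196.] 85.6
plate 393 [299.   2.] z [0.0378 0.0391 0.0404] rect [574.7 -84.1] [ 8. 98.] 88.1
panel 14439 [251.  72.] z [0.1027 0.104  0.1053] rect [ 533.1 -169.2] [115. 115.] 85.6
[ 0.53463653 -0.27578528  0.23840067] [-2.21863097e+00 -2.22280351e+00 -8.96477425e-04] [ 2.73687114e-02  4.47992368e-04 -3.97817005e+00] [ 0.06512526 -0.06882374  0.0227728 ] 0.27621859521181774
```

View pics/w2.png

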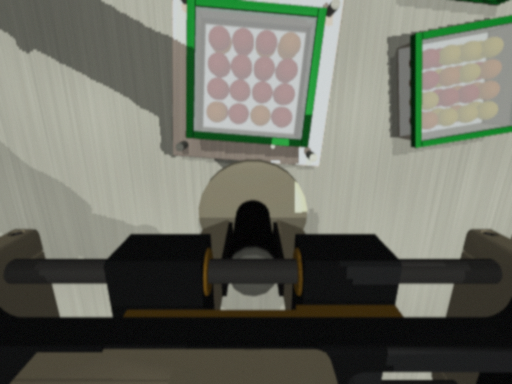

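The lid rim is centred at about pixel (253,64), and rim and panel agree on world (0.533, -0.1695) with the panel at z ≈ 0.103. The white foot hangs at about (253,215). I'll move over the lid, stop about 14 mm above it, and check the foot's tilt.

>>> apply_moves([
  [0, -0.025, 0.3, 0, 0],
  [0, 0, 0.6, 0, 0],
  [0, 0, 0.6, 0, 0],
  [0, 0, 0.3, -0.2, 0],
  [0, 0, 0, -0.4, 0],
  [0, 0, 0, -0.4, 0],
  [0, 0, 0, -0.2, 0],
  [0, 0, 0, 0, 0],
  [0, 0, 0, 0, 0],
  [0, 0, 0, 0, 0],
])

```text
clock: 6.88
position: [0.5335, -0.1697, 0.1676]
ee_rot: [2.221, 2.22, 0.001]
force: [0.5, -0.1, -2.3]
width: 0.276
gripper_force: 40.0
```

```bash
python3 - <<'E'
from h import *
for n in("wrist","scene","side"):
    im,d,K,T=grab(n);C=cloud(d,K,T);P0=np.array(observe()["position"])
    hsv=cv2.cvtColor(im,cv2.COLOR_RGB2HSV)
    m=(np.hypot(C[...,0]-P0[0],C[...,1]-P0[1])<.045)&(C[...,2]>P0[2]-.042)&(C[...,2]<P0[2]-.029)&(hsv[...,1]<90)&(hsv[...,2]>60)
    m=cv2.erode(m.astype(np.uint8),np.ones((3,3)))>0
    P=C[m]
    if len(P)>40:
        c=np.median(P,0);A=np.c_[P[:,:2]-c[:2],np.ones(len(P))];x=np.linalg.lstsq(A,P[:,2],rcond=None)[0]
        r=cv2.minEnclosingCircle((P[:,:2]*1000).astype(np.float32)); print(n,len(P),"slope",x[:2].round(4),"z",x[2].round(4),r)
    im2=cv2.resize(im[100:340,60:300] if n=="scene" else im[80:280,240:460],None,fx=2,fy=2)
    if n!="wrist": cv2.imwrite(f"pics/{n}3.png",im2[...,::-1])
s=observe();print(s["position"],s["ee_rot"],s["force"],s["ft_torque"],s["width"])
E
```

```text
wrist 4425 slope [ 0.0028 -0.0146] z 0.1327 ((533.260986328125, -170.04257202148438), 41.01865768432617)
scene 369 slope [-0.0034 -0.0006] z 0.1328 ((536.7288818359375, -171.10684204101562), 39.3659782409668)
side 264 slope [ 0.0117 -0.0198] z 0.132 ((531.5921630859375, -166.38619995117188), 39.5178108215332)
[ 0.53316751 -0.16961251  0.16723927] [2.22112731e+00 2.22071218e+00 8.18640212e-04] [-0.37652677 -0.11580539 -3.86808473] [ 0.05494873 -0.02315543 -0.02482306] 0.2779243794294302
```

View pics/side3.png

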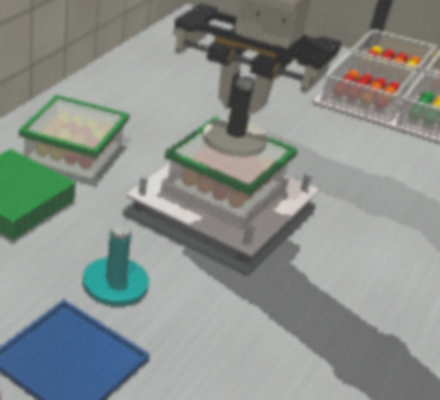

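The side crop shows the foot at (235,138), hovering level and centred over the lid. By depth it is within 1 mm of the lid's middle and tilted less than about 1°. I'll descend gently to contact.

>>> apply_moves([
  [0, 0, 0, -0.08, 0],
  [0, 0, 0, -0.08, 0],
  [0, 0, 0, -0.06, 0],
  [0, 0, 0, 0, 0],
  [0, 0, 0, 0, 0],
])

```text
clock: 7.65
position: [0.533, -0.1695, 0.1536]
ee_rot: [2.222, 2.221, 0.0]
force: [-0.1, -0.3, -3.0]
width: 0.28
gripper_force: 40.0
```

>>> apply_moves([
  [0, 0, 0, -0.03, 0],
  [0, 0, 0, -0.03, 0],
  [0, 0, 0, -0.03, 0],
  [0, 0, 0, 0, 0],
])

```text
clock: 8.15
position: [0.5331, -0.1696, 0.1483]
ee_rot: [2.221, 2.221, 0.0]
force: [-1.3, 0.1, 2.3]
width: 0.281
gripper_force: 40.0
```

>>> apply_moves([
  [0, 0, 0, -0.03, 0],
  [0, 0, 0, -0.03, 0],
  [0, 0, 0, 0, 0],
])

```text
clock: 8.52
position: [0.5331, -0.1695, 0.1445]
ee_rot: [2.221, 2.221, 0.0]
force: [-0.0, 0.6, 1.9]
width: 0.276
gripper_force: 40.0
```

>>> apply_moves([
  [0, 0, 0, -0.03, 0],
  [0, 0, 0, -0.03, 0],
  [0, 0, 0, 0, 0],
])

```text
clock: 8.9
position: [0.5331, -0.1695, 0.141]
ee_rot: [2.221, 2.221, 0.0]
force: [-0.3, -0.1, 4.7]
width: 0.279
gripper_force: 40.0
```

>>> apply_moves([
  [0, 0, 0, -0.02, 0],
  [0, 0, 0, -0.02, 0],
  [0, 0, 0, 0, 0],
])

```text
clock: 9.28
position: [0.5331, -0.1696, 0.1388]
ee_rot: [2.221, 2.221, 0.0]
force: [-0.3, -0.1, 6.2]
width: 0.278
gripper_force: 40.0
```

>>> apply_moves([
  [0, 0, 0, -0.02, 0],
  [0, 0, 0, -0.02, 0],
  [0, 0, 0, 0, 0],
])

```text
clock: 9.65
position: [0.5332, -0.1697, 0.1366]
ee_rot: [2.221, 2.221, 0.001]
force: [-0.9, -0.6, 8.1]
width: 0.273
gripper_force: 40.0
```

```bash
python3 -c "
from h import *
s=observe();print(s['position'],s['force'],s['ft_torque'],s['ee_rot'])"
```

```text
[ 0.53320129 -0.16966034  0.13663236] [-0.90299864 -0.61804222  8.12081791] [ 8.63270010e-02  4.86797739e-01 -4.22791690e-04] [2.22117000e+00 2.22074505e+00 6.84267472e-04]
```

>>> apply_moves([
  [0, 0, 0, -0.015, 0],
  [0, 0, 0, 0, 0],
])

```text
clock: 9.9
position: [0.5332, -0.1696, 0.1358]
ee_rot: [2.221, 2.221, 0.001]
force: [-1.0, 0.7, 9.5]
width: 0.281
gripper_force: 40.0
```

```bash
cat > lvl.py <<'E'
from h import *
F=[];M=[]
for n in("scene","side","scene","side","wrist"):
    im,d,K,T=grab(n);C=cloud(d,K,T);s=observe();F.append(s["force"]);M.append(s["ft_torque"])
    hsv=cv2.cvtColor(im,cv2.COLOR_RGB2HSV)
    D=C-np.array([.533,-.1695,0]);a=np.radians(-4.4)
    X=D[...,0]*np.cos(a)+D[...,1]*np.sin(a);Y=-D[...,0]*np.sin(a)+D[...,1]*np.cos(a)
    m=(np.maximum(abs(X),abs(Y))<.094)&(np.maximum(abs(X),abs(Y))>.07)&(C[...,2]>.018)&(C[...,2]<.045)&(hsv[...,1]<80)
    G=(abs(hsv[...,0].astype(int)-65)<15)&(hsv[...,1]>110)&(np.maximum(abs(X),abs(Y))<.068)&(C[...,2]>.07)
    for nm,q in(("plate",m),("rim",G)):
        P=C[q]
        if len(P)<60: continue
        A=np.c_[P[:,:2]-[.533,-.1695],np.ones(len(P))];k=np.ones(len(P),bool)
        for _ in range(6):
            x=np.linalg.lstsq(A[k],P[k,2],rcond=None)[0]; r=abs(A@x-P[:,2]);k=r<max(.0015,1.5*np.median(r[k]))
        print(n,nm,k.sum(),"slope",x[:2].round(4),"z",x[2].round(4))
print(np.mean(F,0).round(2),np.mean(M,0).round(3),s["clock"],s["position"])
E
python3 lvl.py
```

```text
scene plate 898 slope [-0.0022  0.0019] z 0.0281
scene rim 207 slope [-0.0119  0.0056] z 0.0922
side plate 573 slope [-0.0002  0.001 ] z 0.0276
side rim 74 slope [-0.0042 -0.0127] z 0.0918
scene plate 878 slope [-0.002  0.   ] z 0.028
scene rim 220 slope [-0.0066  0.0052] z 0.0924
side plate 587 slope [0.0001 0.0004] z 0.0276
side rim 64 slope [-0.0022 -0.0026] z 0.0917
wrist plate 6819 slope [-0.001   0.0006] z 0.0278
wrist rim 3382 slope [-0.0011  0.0007] z 0.0924
[-1.38  0.8   8.83] [ 0.072  0.521 -0.002] 10.15 [ 0.5332502  -0.16966292  0.1358558 ]
```

The plate is level (slope under 0.002) and has travelled about 11 mm. I'll go the last bit in small steps.

>>> apply_moves([
  [0, 0, 0, -0.01, 0],
  [0, 0, 0, 0, 0],
])

```text
clock: 10.4
position: [0.5332, -0.1697, 0.1353]
ee_rot: [2.221, 2.221, 0.001]
force: [-1.5, 0.0, 9.6]
width: 0.277
gripper_force: 40.0
```

>>> apply_moves([
  [0, 0, 0, -0.008, 0],
  [0, 0, 0, 0, 0],
])

```text
clock: 10.65
position: [0.5334, -0.1697, 0.1351]
ee_rot: [2.221, 2.221, 0.001]
force: [-2.2, -0.1, 11.4]
width: 0.274
gripper_force: 40.0
```

>>> apply_moves([
  [0, 0, 0, -0.006, 0],
  [0, 0, 0, 0, 0],
])

```text
clock: 10.9
position: [0.5334, -0.1697, 0.135]
ee_rot: [2.221, 2.22, 0.001]
force: [-2.8, -0.4, 14.5]
width: 0.277
gripper_force: 40.0
```

>>> apply_moves([
  [0, 0, 0, -0.005, 0],
  [0, 0, 0, 0, 0],
])

```text
clock: 11.15
position: [0.5335, -0.1698, 0.135]
ee_rot: [2.221, 2.22, 0.002]
force: [-2.6, 0.8, 16.7]
width: 0.278
gripper_force: 40.0
```

>>> apply_moves([
  [0, 0, 0, -0.002, 0],
  [0, 0, 0, 0, 0],
  [0, 0, 0, 0, 0],
  [0, 0, 0, 0, 0],
  [0, 0, 0, 0, 0],
  [0, 0, 0, 0, 0],
  [0, 0, 0, 0, 0],
])

```text
clock: 12.02
position: [0.5335, -0.1698, 0.1349]
ee_rot: [2.221, 2.22, 0.002]
force: [-3.4, 0.3, 18.5]
width: 0.274
gripper_force: 40.0
```

```bash
python3 lvl.py
```

```text
scene plate 891 slope [-0.0025  0.0031] z 0.0274
scene rim 212 slope [-0.008  -0.0032] z 0.0915
side plate 568 slope [-0.0039  0.0011] z 0.027
side rim 77 slope [-0.0035 -0.0147] z 0.091
scene plate 885 slope [-0.0045  0.0041] z 0.0275
scene rim 192 slope [-0.0227  0.0081] z 0.092
side plate 568 slope [-0.0037  0.0018] z 0.0269
side rim 69 slope [-0.0042 -0.0097] z 0.0909
wrist plate 6857 slope [-0.003   0.0014] z 0.0271
wrist rim 3317 slope [-0.0032  0.0014] z 0.0917
[-3.66  0.59 18.26] [0.228 1.234 0.03 ] 12.275 [ 0.53352572 -0.16984004  0.13494403]
```

>>> apply_moves([
  [0, 0, 0, 0, 0],
  [0, 0, 0, 0, 0],
  [0, 0, 0, 0, 0],
  [0, 0, 0, 0, 0],
])

```text
clock: 12.78
position: [0.5335, -0.1698, 0.135]
ee_rot: [2.221, 2.22, 0.002]
force: [-4.7, -0.2, 18.3]
width: 0.274
gripper_force: 40.0
```

The plate is down 12.0 mm and level to within 0.003 rad, and about 21 N was held for over 1.5 s. I'll let the jig rise gently and lift off.

>>> apply_moves([
  [0, 0, 0, 0.02, 0],
  [0, 0, 0, 0.03, 0],
  [0, 0, 0, 0.04, 0],
  [0, 0, 0, 0.04, 0],
  [0, 0, 0, 0.04, 0],
  [0, 0, 0, 0.04, 0],
  [0, 0, 0, 0.06, 0],
  [0, 0, 0, 0.08, 0],
  [0, 0, 0, 0.1, 0],
  [0, 0, 0, 0.2, 0],
  [0, 0, 0, 0.5, 0],
  [0, 0, 0, 0.5, 0],
])

```text
clock: 14.28
position: [0.5328, -0.1695, 0.2338]
ee_rot: [-2.222, -2.221, 0.0]
force: [0.9, 0.1, -4.1]
width: 0.279
gripper_force: 40.0
```

>>> apply_moves([
  [0, 0, -0.3, 0, 0],
  [0, 0, -0.6, 0, 0],
  [0, 0, -0.6, 0, 0],
  [0, 0, -0.3, 0, 0],
  [0, 0, 0, 0, 0],
  [0, 0, 0, 0, 0],
])

```text
clock: 15.02
position: [0.5331, -0.276, 0.2319]
ee_rot: [-2.219, -2.222, -0.001]
force: [0.3, 0.2, -3.3]
width: 0.277
gripper_force: 40.0
```

```bash
python3 lookj.py w4; python3 lvl.py; python3 - <<'E'
from h import *
for n in("wrist",):
    im,d,K,T=grab(n);C=cloud(d,K,T);P0=np.array(observe()["position"])
    hsv=cv2.cvtColor(im,cv2.COLOR_RGB2HSV)
    m=(np.hypot(C[...,0]-P0[0],C[...,1]-P0[1])<.045)&(C[...,2]>P0[2]-.045)&(C[...,2]<P0[2]-.029)&(hsv[...,1]<90)&(hsv[...,2]>60)
    P=C[cv2.erode(m.astype(np.uint8),np.ones((3,3)))>0];c=np.median(P,0)
    print(np.linalg.lstsq(np.c_[P[:,:2]-P0[:2],np.ones(len(P))],P[:,2],rcond=None)[0],cv2.minEnclosingCircle((P[:,:2]*1000).astype(np.float32)),P0)
E
```

```text
green 3703 [255.  65.] z [0.1025 0.1037 0.105 ] rect [ 532.7 -168.8] [129. 130.] 85.3
plate 6754 [252. 103.] z [0.0378 0.0391 0.0404] rect [ 533.1 -171.9] [191. 196.] 85.6
plate 280 [306.   2.] z [0.0379 0.0391 0.0403] rect [582.2 -87. ] [ 7. 80.] 89.5
panel 14769 [253.  72.] z [0.0995 0.1008 0.1021] rect [ 533.1 -169.3] [115. 115.] 85.6
[ 0.53322602 -0.2757915   0.23210538] [-2.21866135e+00 -2.22285807e+00 -1.05853893e-03] [ 0.36665109  0.04204087 -4.25749833] [ 0.02878048 -0.0519422   0.00689013] 0.27755160662738426
scene plate 981 slope [-0.0013 -0.0005] z 0.0393
scene rim 275 slope [-0.0104  0.0007] z 0.1034
side plate 594 slope [ 0.0018 -0.0044] z 0.039
side rim 86 slope [-0.002  -0.0056] z 0.1035
scene plate 982 slope [-0.0032  0.0017] z 0.0394
scene rim 258 slope [-0.0121 -0.0014] z 0.1034
side plate 610 slope [-0.0008  0.0011] z 0.0387
side rim 97 slope [-0.0037 -0.0095] z 0.1033
wrist plate 5436 slope [ 0.0005 -0.0005] z 0.0392
wrist rim 3477 slope [ 0.0009 -0.0004] z 0.1038
[ 0.02  0.07 -3.17] [-0.008 -0.013  0.019] 15.325 [ 0.53315662 -0.27679265  0.23251065]
[ 0.00044857 -0.01614861  0.19787471] ((532.8442993164062, -276.9930419921875), 41.096031188964844) [ 0.53307883 -0.27697581  0.23245717]
```

Jig up, lid pushed on by 3.2 mm and level. I'll take the press back to the tray.

>>> apply_moves([
  [0, 0.1, 0.3, 0, 0],
  [0, 0, 0.6, 0, 0],
  [0, 0, 0.8, 0, 0],
  [0, 0, 0.8, 0, 0],
  [0, 0, 0.8, 0, 0],
  [0, 0, 0.8, 0, 0],
  [0, 0, 0.8, 0, 0],
  [0, 0, 0.8, 0, 0],
  [0, 0, 0.8, 0, 0],
  [0, 0, 0.6, 0, 0],
  [0, 0, 0.5, 0, 0],
  [0, 0, 0.3, 0, 0],
])

```text
clock: 16.88
position: [0.5381, 0.1994, 0.2324]
ee_rot: [-2.218, -2.224, -0.001]
force: [-0.2, -0.1, -3.2]
width: 0.278
gripper_force: 40.0
```

>>> apply_moves([
  [0, 0, 0, -0.3, 0],
  [0, 0, 0, -0.6, 0],
  [0, 0, 0, -0.6, 0],
  [0, 0, 0, -0.6, 0],
  [0, 0, 0, -0.4, 0],
  [0, 0, 0, -0.2, 0],
  [0, 0, 0, -0.1, 0],
  [0, 0, 0, 0, 0],
  [0, 0, 0, 0, 0],
])

```text
clock: 18.0
position: [0.5395, 0.1967, 0.0653]
ee_rot: [2.221, 2.221, 0.002]
force: [0.1, 0.0, -3.2]
width: 0.279
gripper_force: 40.0
```

>>> apply_moves([
  [0, 0, 0, -0.08, 0],
  [0, 0, 0, -0.07, 0],
  [0, 0, 0, -0.03, 0],
  [0, 0, 0, 0, 0],
])

```text
clock: 18.5
position: [0.5388, 0.1964, 0.0534]
ee_rot: [-2.221, -2.221, 0.001]
force: [-0.1, -1.4, -3.3]
width: 0.281
gripper_force: 40.0
```

>>> apply_moves([
  [0, 0, 0, -0.02, 0],
  [0, 0, 0, 0, 0],
])

```text
clock: 18.75
position: [0.5391, 0.1966, 0.0527]
ee_rot: [2.221, 2.221, 0.001]
force: [-0.5, -0.4, 2.1]
width: 0.277
gripper_force: 40.0
```

Contact with the tray floor: the wrist force went from −3.3 to +2.1 N. I'll open and retreat.

>>> apply_moves([
  [100, 0, 0, 0, 0],
  [100, 0, 0, 0, 0],
  [100, 0, 0, 0, 0],
  [100, 0, 0, 0, 0],
  [100, 0, 0, 0, 0],
  [100, 0, 0, 0, 0],
  [100, 0, 0, 0, 0],
  [100, 0, 0, 0, 0],
  [100, 0, 0, 0, 0],
  [100, 0, 0, 0, 0],
])

```text
clock: 20.0
position: [0.5389, 0.1965, 0.0524]
ee_rot: [2.221, 2.221, 0.0]
force: [0.1, -0.5, -0.2]
width: 1.0
gripper_force: 0.0
```

>>> apply_moves([
  [100, 0, 0, 0.3, 0],
  [100, 0, 0, 0.6, 0],
  [100, 0, 0, 0.8, 0],
  [100, 0, 0, 0.8, 0],
  [100, 0, 0, 0.4, 0],
  [100, 0, 0, 0, 0],
  [100, 0, 0, 0, 0],
])

```text
clock: 20.88
position: [0.5384, 0.1962, 0.2255]
ee_rot: [-2.221, -2.221, 0.002]
force: [0.3, 0.2, -1.1]
width: 1.0
gripper_force: 0.0
```

```bash
python3 lookp.py; python3 -c "
from h import *
im=grab('scene')[0];cv2.imwrite('pics/s5.png',im[...,::-1])"
```

```text
white 172 [254. 141.] z [0.0146 0.0177 0.0192] med [0.5402 0.2304] rect [539.5 230.8] [25. 12.] 0.3
white 1080 [252. 175.] z [0.0162 0.0179 0.0193] med [0.5318 0.1854] rect [538.8 180.8] [54. 83.] 89.9
blackhandle 162 [253. 167.] z [0.0336 0.0697 0.0906] med [0.5388 0.2064] rect [538.1 204.6] [23.  7.] 4.9
top 670 [250.  36.] z [0.0809 0.0907 0.0921] med [0.5359 0.3397] rect [536.  340.8] [25. 25.] 3.0
top 479 [253. 180.] z [0.0809 0.0956 0.097 ] med [0.5388 0.198 ] rect [538.7 195.9] [24. 25.] 87.0
top 239 [277. 290.] z [0.0886 0.091  0.092 ] med [0.5691 0.0528] rect [569.3  51. ] [25. 21.] 0.2
tray 5228 [255. 160.] z [0.0051 0.0064 0.0134] med [0.5433 0.2113] rect [540.4 197. ] [127. 128.] 84.0
[0.53823573 0.19615115 0.22516523] [-2.22106201 -2.22090852  0.00295155] [-0.42913182 -0.98077631 -0.39925048]
```

View pics/s5.png

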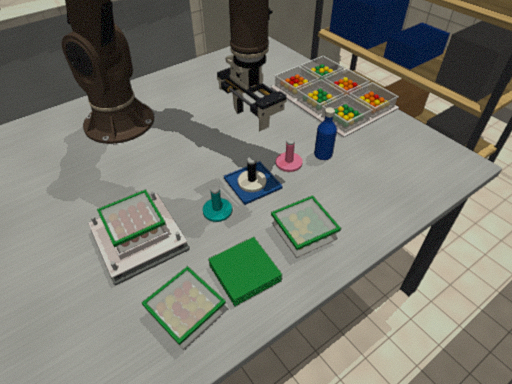

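The press stands upright in its tray at (251,178). The jig is up with the lid on at (132,217), and the tubs, lid stack and bottle haven't moved. I'm handing the job in.

```bash
python3 -c "
from cell import arm;print(arm.sign_off())"
```

```text
the job is handed in; nothing more can be done
None
```

The lid is on: I pushed it down about 3.2 mm with the jig's plate bottomed out and level, held about 21 N for over 1.5 s, then stood the press back in its tray, let go and handed the job in at about 21 s.

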